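# Pull the fume-extractor flap shut with the hook pole

## Task

Take the hook pole from its wooden rest, put its hook down into the steel ring eye on the open orange flap of the grey fume-extractor cabinet and pull the flap towards you past its catch until it is home against its stop screws, ending with one firm pull of about 15 newtons against them; the eye tears out at 22 newtons, so feel for the stop and pull no harder. Then unhook the pole and lay it back in its rest as it lay, with the flap left shut. Move the flap only with the hook in the eye, not with the gripper, and leave the tape measure, the connector and the lamp carton where they stand.

Things in the scene. Friction and masses are not known exactly. Their poses are not given: they have to be found in the camera images.
- cabinet: grey fume-extractor cabinet, fixed, 226 wide x 228 mm high (black duct stub at the roof's rear to 263). Origin on the bench under the flap's hinge line; own -x looks to the front, whose lower face is 12 mm ahead, the rear 140 mm behind. Its top is open from the front to 86 mm behind the origin, so the eye is reached from straight above. Side walls to z = 228, flap top 218 mm
- flap (a joint): orange flap, 184 x 110 x 8 mm, hinged at its lower edge along the cabinet's y, 105 mm above the origin: 0 = upright; grows (to 0.7) as its top leans into the cabinet (+x). Stiff: 2 to 4 N at the eye, stays where left. From 0.22 to 0.13 a sprung roller catch brings this to 7 to 13 N; below, it is caught. Two stop screws end its travel rigidly somewhere from 0.10 to 0: feel for it. Over 22 N breaks the eye
- flap_eye (a point): centre of the steel ring eye on the flap's front near its top: 4 mm wire, 22 mm clear inside, 30 mm outside; hole vertical when shut, leaning with the flap when open. It lies 31 mm ahead (-x) of and 100 mm above the hinge line in the flap's frame; a stem joins its rear to the flap. Axes: the cabinet's, turned by flap about y
- pole_grip (a point): centre of the hook pole's black handle, 156 long x 20 x 20 mm (pommel 13 mm more at the rear; balance point within 20 mm of this point). x points along the pole to the hook, z up. Loose, about 180 g, 275 mm long: 16 mm collar to 90 mm and 7 mm rod to 180 mm ahead of this point, where the rod bends straight down as the hook
- pole_hook (a point): middle of the pole's hook: the downward prong of 7 mm diameter, 180 mm ahead (+x) of the handle's centre; this point is 20 mm below the rod's and handle's axis, the prong's rounded end another 20 mm below
- rest_seat (a point): where the handle's centre belongs in the fixed wooden rest, 55 mm above the bench; x = direction of the pole (hook at +x), z up. Base 150 x 80 x 8 mm, two 12 mm thick notched posts 55 mm before and behind this point: notch floor z = 45 mm, 25 mm wide to z = 58, flared lips above to z = 73, about 42 mm apart. Between the posts the handle is free on both sides
- tape_measure: dark tape measure with a yellow-green label, 68 x 74 x 37 mm, loose; origin under its centre
- connector: standing metal and black cable connector, 20 x 19 x 68 mm, loose; origin under its centre
- lamp_box: standing white carton, 60 x 60 x 95 mm, loose; origin under its centre
Not all that is in view belongs to the job. There is more than one size of the part that bears rest_seat; the job needs the larger.

How it is judged:
By the outcome, as a careful person would: the job done as asked, in the order asked, and still so for the second after the job is handed in, with the robot touching nothing.
It also fails if it takes over 72 s, if anything falls off the work surface, if the arm or the gripper's body presses on something with over 40 N, if the wrist force passes 120 N, or if a joint passes its speed limit or range.

## Robot

A 7-joint arm with a two-finger parallel gripper is mounted at the origin on a cart in front of the work surface, level with it; the furniture and walls round the work are solid. World frame = base frame: x ahead of the robot, y to its left, z up, the work surface at z = 0. Lengths are in m, angles in rad, forces in N, time in s.
With the tool pointing down it reaches from about 0.4 to 0.85 m from the base axis. Payload 10.4 kg.
Tool frame: the origin (TCP) lies at the very end of the fingers, on their centre line; the grasp point (between the pads) lies 19 mm behind it; z points along the fingers, y is the line along which they close (so a half turn about z gives the same grasp; the last joint's range is limited). The gripper opens to 87 mm and grips with 3 to 60 N. Pads are 19 mm wide; open, the fingers measure 117 mm over their backs; the gripper's body (75 mm by 190 mm) begins 51 mm behind the grasp point.
Start: joints at [1.197, 0.332, -0.065, 1.46, 0.022, 1.35, -0.088], TCP at [0.215, -0.587, 0.223] pointing down, gripper open.
Joint ranges: [-2.6, 2.6], [-0.5, 2.12], [-1.47, 1.34], [0.16, 2.42], [-1.27, 4.41], [0.06, 2.06], [-2.6, 2.6]. Speed limits (rad/s): [2.22, 2.22, 2.79, 2.79, 3.14, 3.14, 3.14].

## Interface

Orientations are given as a unit quaternion [x, y, z, w].
In Python, from bench import * gives the robot as it stands.
- The arm moves only by the tool step_arm, never from a script. Its arguments are lists of equal length, an entry for each row: "delta_pos": the shift along the world's x, y, z in units of 25 mm (1.0 is 25 mm), a list of three; "turn": the turn about the world's z in units of 0.12 rad (1.0 is 0.12 rad). In form: {"delta_pos": [[tx, ty, tz], ...], "turn": [turn, ...]}. A call has 1 to 12 rows; each row shifts and turns the commanded pose from where the row before left it; what a row does not reach is not made up. A row lasts 1/10 s, in which the tool goes at most 50 mm and 8.59 degrees, less where a joint would pass 70% of its speed; a pose out of reach is approached as far as the arm can. A call with a number of a shift or a turn outside -1 to 1 is refused whole. A call with a gripper value outside its range is refused whole. "grip" is the closure, from 0 (fully open) to 1 (shut), set as the call begins (left out, the last holds). The fingers move at their own pace and stop on an object; "newtons" is the grip in N (left out, the last holds). Time passes only in rows, so rows that do not move let the fingers close. It gives the time, the measured TCP pose, the force, the opening and the grip force at its end, in the units of the state.
- read_state(): the state, without advancing time (a new reading comes with each control period).
- camera(name): name is "scene" or "top"; returns a dict with "image" (384x512x3 uint8, red, green, blue), "z_map" (384x512 float32, m along the optical axis (not along the pixel's ray), 0 where there is no reading), "mtx" (3x3 intrinsics, pixels), "view" (4x4, takes a point from world to camera coordinates). Camera axes: x right, y up, looking along -z (the intrinsics and any distortion apply to the point x, -y, -z); pixel columns grow to the right and rows downward; lengths in m; the calibration is good to about 2 mm. A picture is of the moment at which its call begins.
- close_job(): hands the job in; it is judged then, once.
The state is a dict: "time": time; "joint_positions": joint angles; "joint_vel": joint speeds; "joint_torque": joint torques, N m; "ee_pos": TCP position; "eef_rot": TCP orientation; "ft_force": force on the tool from outside, world axes, zero at the start; "torque": the same for the moment, N m; "width": finger opening in m; "grip_force": force on a finger pad.
Only numpy, scipy, OpenCV 4.12 (cv2) and the standard library are available. Lean on these libraries where they do the work, as an engineer would, in place of code of your own. Each camera call takes 0.05 s, during which the arm holds its last target. There are 200 camera calls.

## Working session

There is one attempt and no reset: what is moved stays moved. The work goes in short steps, Python scripts to look and compute and a tool call to move; the robot and the scene stay as the last step left them, time stands still between calls to the robot, and variables do not carry over. Pictures are saved under pics/ and viewed, at most 11 in all, crops included, and the job is handed in when it is done.

Besides the shell and the picture viewer there is one more tool, called after "Emit:" in YAML: its name, and indented under it one key for each argument. step_arm: Moves the arm, as the interface text tells. Shifts and turns lie within -1 to 1; 1 stands for 25 mm of shift or 0.12 rad of turn. Its arguments: {"type":"object","properties":{"delta_pos":{"type":"array"},"turn":{"type":"array"},"grip":{"type":"number"},"newtons":{"type":"number"}},"required":["delta_pos","turn"]}

```bash
mkdir -p pics; ls; cat > h.py <<'E'
from bench import *
import numpy as np, cv2
def cap(n):
    c=camera(n); np.savez(f'{n}.npz',**c); return c
def world(c):
    z=c['z_map'].astype(float); K=c['mtx']; v,u=np.mgrid[:z.shape[0],:z.shape[1]]
    p=np.stack([(u-K[0,2])/K[0,0]*z,-(v-K[1,2])/K[1,1]*z,-z,np.ones_like(z)],-1)
    w=(p@np.linalg.inv(c['view']).T)[...,:3]; w[z==0]=np.nan; return w
E
python3 - <<'E'
from h import *
a=cap('scene');b=cap('top')
for n,c in (('scene',a),('top',b)):
    cv2.imwrite(f'pics/{n}1.png',cv2.resize(c['image'][...,::-1],(800,600)))
s=read_state();print(s)
E
```

```text
pics
{'time': 0.1, 'joint_positions': array([ 1.19742123,  0.33281336, -0.06471729,  1.46086229,  0.02161507,
        1.34990891, -0.08852377]), 'joint_vel': array([ 0.00117523, -0.00081129,  0.0020157 , -0.00214534, -0.00011038,
        0.00038441,  0.00036511]), 'joint_torque': array([ 1.42712401e-03, -6.24547148e+01,  2.47092394e-02, -3.90719461e+01,
       -6.14312128e-02,  3.65193968e-02,  4.49815775e-05]), 'ee_pos': array([ 0.21464593, -0.58660967,  0.22182826]), 'eef_rot': array([ 9.84657456e-01,  1.74497206e-01, -1.46453534e-04, -6.31107885e-04]), 'ft_force': array([-0.06560888,  0.83953231, -0.71320367]), 'torque': array([-0.04787039,  0.0180267 ,  0.00539754]), 'grip_force': 0.0, 'width': 0.0869317630374669}
```

View pics/scene1.png

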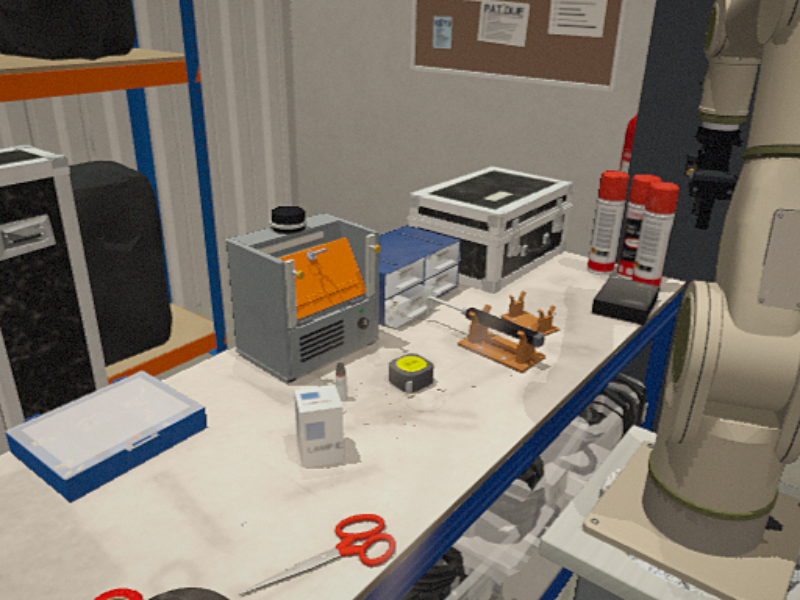

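View pics/top1.png

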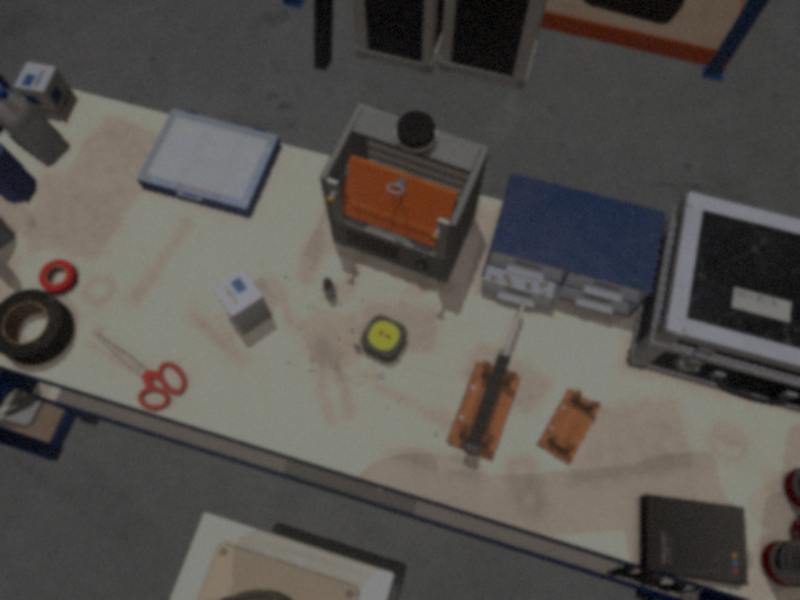

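The top picture shows the cabinet at about (405,195) with the eye at (397,187). The pole runs from (470,460) to (517,315) in the larger rest. The scene picture agrees. Next I'll measure positions.

```bash
cat > m.py <<'E'
from h import *
a=dict(np.load('scene.npz'));b=dict(np.load('top.npz'))
for n,c in (('scene',a),('top',b)):
    w=world(c); hsv=cv2.cvtColor(c['image'],cv2.COLOR_RGB2HSV).astype(int)
    def at(u,v): return w[int(v*.64),int(u*.64)].round(3)
    if n=='top':
        print('eye',at(397,187),'handle',at(487,400),'base',at(510,385),at(455,440),'tape',at(384,338),'lamp',at(240,290),'conn',at(330,288),'duct',at(416,130),'drawers',at(590,240),at(510,300))
        print('bench',at(300,400), at(600,500))
    org=(hsv[...,0]>3)&(hsv[...,0]<16)&(hsv[...,1]>140)&np.isfinite(w[...,0])
    k,l,st,ce=cv2.connectedComponentsWithStats(org.astype(np.uint8))
    for i in range(1,k):
        if st[i,4]>60: 
            q=w[l==i]; print(n,'orange',st[i],q.mean(0).round(3),q.min(0).round(3),q.max(0).round(3))
            m=q.mean(0); e,V=np.linalg.eigh(np.cov((q-np.median(q,0)).T)); print('  normal',V[:,0].round(3),'major',V[:,2].round(3))
    g=np.isfinite(w[...,0])&(abs(w[...,2]-.228)<.006)&(w[...,0]>.3)&(w[...,0]<1.2)
    k,l,st,ce=cv2.connectedComponentsWithStats(g.astype(np.uint8))
    for i in range(1,k):
        if st[i,4]>60:
            q=w[l==i]; r=cv2.minAreaRect((q[:,:2]*1000).astype(np.float32)); print(n,'z228',st[i],r,cv2.boxPoints(r).round().tolist(),q[:,2].mean())
E
python3 m.py
```

```text
scene orange [   0   39  120   26 1913] [ 2.023 -0.372  0.342] [ 2.002 -0.721  0.302] [ 2.053 -0.085  0.379]
  normal [ 0.999  0.001 -0.034] major [-0.002  1.    -0.002]
scene orange [408 112  26  14 117] [ 0.351 -0.732  0.243] [ 0.3   -0.785  0.229] [ 0.41  -0.696  0.247]
  normal [0.018 0.063 0.998] major [-0.836  0.549 -0.019]
scene orange [407 122  25  15  83] [ 0.337 -0.706  0.208] [ 0.302 -0.746  0.189] [ 0.392 -0.689  0.236]
  normal [-0.291 -0.603  0.742] major [-0.909  0.416 -0.018]
scene orange [180 160  54  45 618] [0.678 0.004 0.149] [ 0.648 -0.09   0.11 ] [0.787 0.09  0.224]
  normal [ 0.857 -0.041 -0.514] major [-0.211 -0.938 -0.276]
scene orange [321 187  37  27 332] [ 0.444 -0.356  0.023] [ 0.368 -0.4    0.003] [ 0.505 -0.228  0.074]
  normal [-0.04  -0.372  0.927] major [-0.73   0.645  0.227]
scene orange [310 211  38  27 472] [ 0.398 -0.216  0.017] [ 0.357 -0.267  0.002] [ 0.472 -0.18   0.074]
  normal [ 0.211 -0.116  0.971] major [-0.88  0.41  0.24]
scene orange [ 69 213  69  33 578] [ 2.024 -0.516 -0.719] [ 1.776 -0.728 -0.773] [ 2.049 -0.122 -0.547]
  normal [ 0.
[... 1800 characters left out ...]
[ 0.377 -0.265  0.002] [ 0.468 -0.245  0.074]
  normal [-0.093 -0.996  0.008] major [-0.938  0.09   0.334]
top orange [354 255  24  33 383] [ 0.448 -0.372  0.008] [ 0.403 -0.401 -0.001] [ 0.494 -0.344  0.056]
  normal [ 0.297 -0.057  0.953] major [-0.923  0.24   0.302]
top z228 [205  66  52  53 789] ((728.9652709960938, 62.39195251464844), (93.47500610351562, 153.0792694091797), 84.77750396728516) [[648.0, 23.0], [801.0, 9.0], [809.0, 102.0], [657.0, 116.0]] 0.2277184845221704
top z228 [264  83  50  63 907] ((716.4635009765625, -63.23979187011719), (107.37673950195312, 154.80714416503906), 84.6078872680664) [[634.0, -109.0], [788.0, -124.0], [799.0, -17.0], [644.0, -3.0]] 0.22778566590178267
```

```bash
cat > m2.py <<'E'
from h import *
a=dict(np.load('scene.npz'));b=dict(np.load('top.npz'))
for n,c in (('scene',a),('top',b)):
    w=world(c); im=c['image'].astype(int); mx=im.max(-1); sat=mx-im.min(-1)
    roi=(w[...,0]>.3)&(w[...,0]<.66)&(abs(w[...,1]+.22)<.09)
    d=roi&(w[...,2]>.05)&(w[...,2]<.075)&(mx<75)&(sat<30)
    k,l,st,ce=cv2.connectedComponentsWithStats(d.astype(np.uint8)); i=1+st[1:,4].argmax(); q=w[l==i]
    r=cv2.minAreaRect((q[:,:2]*1000).astype(np.float32)); f=cv2.fitLine(q[:,:2].astype(np.float32),cv2.DIST_HUBER,0,.01,.01).ravel()
    print(n,'handle',st[i,4],r,'line',f,'yaw',np.arctan(f[1]/f[0]),'z',np.percentile(q[:,2],[5,50,95]).round(4))
    # along-axis extents
    u=f[:2]*np.sign(f[0]); p=f[2:]; s=(q[:,:2]-p)@u; print('  ends',(p+u*s.min()).round(4),(p+u*s.max()).round(4),s.max()-s.min())
    dxy=w[...,:2]-p; al=dxy@u; ac=dxy@np.array([-u[1],u[0]])
    g=(w[...,2]>.04)&(w[...,2]<.075)&(abs(ac)<.012)&(abs(al)<.3); print('  all pole along',(p+u*np.nanmin(al[g])).round(4),(p+u*np.nanmax(al[g])).round(4))
    org=(sat>60)&roi&(w[...,2]<.02)&(w[...,2]>.004); q=w[org]; r=cv2.minAreaRect((q[:,:2]*1000).astype(np.float32));print('  base',len(q),r)
    # ring eye
    R=(w[...,0]>.65)&(w[...,0]<.73)&(abs(w[...,1])<.035)&(w[...,2]>.185)&(w[...,2]<.235)&(sat<45)
    q=w[R]; v=np.argwhere(R); print('  eye',len(q),q.mean(0).round(4),q.min(0).round(4),q.max(0).round(4),'px',v.min(0),v.max(0))
    for x in (.684,.691):
        P=c['view']@np.array([x,.002,.2065,1]); K=c['mtx']; print('  proj',x,K[0,0]*P[0]/-P[2]+K[0,2],K[1,1]*-P[1]/-P[2]+K[1,2])
b_=b['image'][95:145,215:290,::-1]; a_=a['image'][135:215,140:245,::-1]; t=b['image'][200:310,270:395,::-1]
cv2.imwrite('pics/c.png',np.hstack([cv2.resize(b_,(400,267)),cv2.resize(a_[:60],(400,267))]))
E
python3 m2.py
```

```text
scene handle 185 ((404.0087890625, -224.3294219970703), (25.27022933959961, 115.1124496459961), 83.63821411132812) line [ 0.996064   -0.0886366   0.40125817 -0.21726899] yaw -0.088753074 z [0.052  0.0632 0.0672]
  ends [ 0.3474 -0.2125] [ 0.4619 -0.2227] 0.11490412312887632
  all pole along [ 0.3474 -0.2125] [ 0.6719 -0.2414]
  base 502 ((432.057861328125, -226.92349243164062), (84.60758209228516, 149.93362426757812), 84.84357452392578)
  eye 39 [0.6932 0.0041 0.2022] [ 0.6669 -0.0208  0.1889] [0.7104 0.0155 0.2165] px [159 196] [166 208]
  proj 0.684 203.54489491943215 161.38341868208965
  proj 0.691 201.69487964666115 160.78067404312864
top handle 550 ((433.53033447265625, -229.787109375), (31.58209800720215, 170.16500854492188), 86.71041107177734) line [ 0.996341   -0.08546689  0.42777815 -0.22840248] yaw -0.08557128 z [0.0604 0.065  0.0682]
  ends [ 0.3487 -0.2216] [ 0.5185 -0.2362] 0.1704377905196941
  all pole along [ 0.3487 -0.2216] [ 0.6615 -0.2484]
  base 271 ((440.1497802734375, -229.6775360107422), (70.72218322753906, 124.14823150634766), 84.92023468017578)
  eye 71 [ 0.6927 -0.001   0.2035] [ 0.6699 -0.0139  0.1851] [0.7117 0.0124 0.2179] px [113 248] [124 259]
  proj 0.684 252.36279846744742 120.47441318996358
  proj 0.691 253.1992871774959 118.09619693270884
```

View pics/c.png

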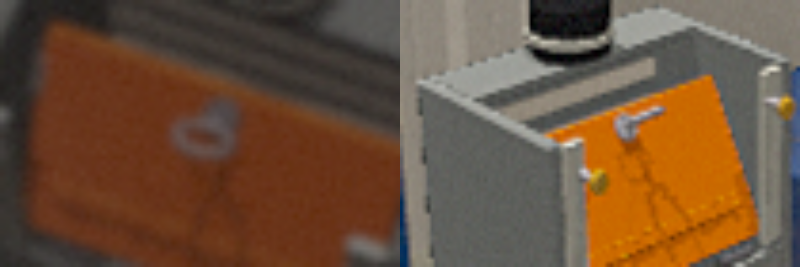

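The crop shows the ring almost edge-on in the scene view at about (205,160), and from the top at (253,120). Both put the eye near (0.683, 0.001, 0.207) with the flap at about 0.55 rad. The pole is centred near (0.438, -0.229) with yaw -0.09.

Emit:
step_arm:
  delta_pos:
    - [0.6, 0.95, 0]
    - [0.6, 0.95, 0]
    - [0.6, 0.95, 0]
    - [0.6, 0.95, 0]
    - [0.6, 0.95, 0]
    - [0.6, 0.95, 0]
    - [0.6, 0.95, 0]
    - [0.6, 0.95, 0]
    - [0.6, 0.95, 0]
    - [0.6, 0.95, 0]
    - [0.6, 0.95, 0]
    - [0.6, 0.95, 0]
  turn: [-0.3, -0.3, -0.3, -0.3, -0.3, -0.3, -0.3, -0.3, -0.3, -0.3, -0.3, -0.3]
  grip: 0

```text
time: 1.3
ee_pos: [0.3951, -0.3008, 0.2223]
eef_rot: [0.999, -0.041, -0.0, -0.0]
ft_force: [-0.7, 0.1, 0.4]
width: 0.087
grip_force: 0.0
```

Emit:
step_arm:
  delta_pos:
    - [0.43, 0.73, 0]
    - [0.43, 0.73, 0]
    - [0.43, 0.73, -0.5]
    - [0.41, 0.72, -0.8]
    - [0, 0, -0.8]
    - [0, 0, -0.8]
    - [0, 0, -0.8]
    - [0, 0, -0.8]
    - [0, 0, -0.8]
    - [0, 0, 0]
  turn: [-0.08, 0, 0, 0, 0, 0, 0, 0, 0, 0]

```text
time: 2.3
ee_pos: [0.4354, -0.2283, 0.0876]
eef_rot: [0.999, -0.045, -0.002, -0.001]
ft_force: [0.1, 1.1, 0.2]
width: 0.087
grip_force: 0.0
```

```bash
python3 - <<'E'
from h import *
t=cap('top');s=cap('scene')
cv2.imwrite('pics/d.png',np.vstack([cv2.resize(t['image'][190:310,260:400,::-1],(420,300)),cv2.resize(s['image'][160:260,270:410,::-1],(420,300))]))
E
```

```text
(no output)
```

View pics/d.png

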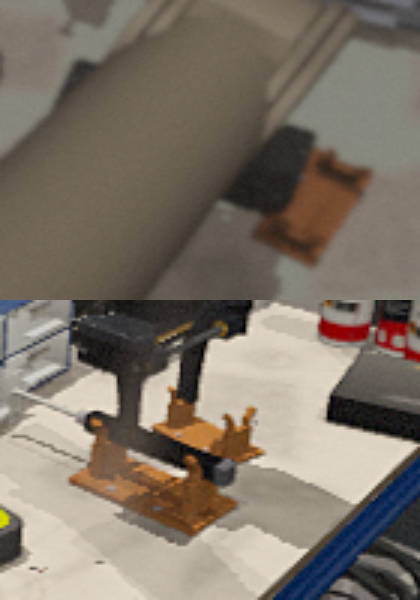

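The arm blocks the top view. The scene half shows the fingers straddling the handle between the posts, so I'll descend and grip.

Emit:
step_arm:
  delta_pos:
    - [0.06, 0, -0.7]
    - [0, 0, -0.7]
    - [0, 0, -0.5]
    - [0, 0, -0.25]
    - [0, 0, 0]
  turn: [0, 0, 0, 0, 0]

```text
time: 2.9
ee_pos: [0.4387, -0.2292, 0.0362]
eef_rot: [0.999, -0.045, -0.0, -0.0]
ft_force: [-0.2, 0.3, -0.0]
width: 0.0873
grip_force: 0.0
```

Emit:
step_arm:
  delta_pos:
    - [0, 0, 0]
    - [0, 0, 0]
    - [0, 0, 0]
    - [0, 0, 0]
    - [0, 0, 0]
    - [0, 0, 0]
    - [0, 0, 0]
    - [0, 0, 0]
    - [0, 0, 0]
  turn: [0, 0, 0, 0, 0, 0, 0, 0, 0]
  grip: 1
  newtons: 60

```text
time: 3.8
ee_pos: [0.4388, -0.2292, 0.0363]
eef_rot: [0.999, -0.045, -0.0, 0.0]
ft_force: [-0.3, -0.1, 0.1]
width: 0.0228
grip_force: 0.0
```

Emit:
step_arm:
  delta_pos:
    - [0, 0, 0]
    - [0, 0, 0]
    - [0, 0, 0]
    - [0, 0, 0]
  turn: [0, 0, 0, 0]

```text
time: 4.2
ee_pos: [0.4388, -0.2292, 0.0363]
eef_rot: [0.999, -0.045, 0.0, 0.0]
ft_force: [-0.1, 0.6, -0.2]
width: 0.0196
grip_force: 60.0
```

Emit:
step_arm:
  delta_pos:
    - [0, 0, 0.4]
    - [0, 0, 0.8]
    - [0, 0, 0.95]
    - [0, 0, 0.95]
    - [0, 0, 0.95]
    - [0, 0, 0.95]
    - [0, 0, 0.95]
    - [0, 0, 0.95]
    - [0, 0, 0.95]
    - [0, 0, 0.95]
    - [0, 0, 0.8]
    - [0, 0, 0.6]
  turn: [0, 0, 0, 0, 0, 0, 0, 0, 0, 0, 0, 0]

```text
time: 5.4
ee_pos: [0.4388, -0.229, 0.2933]
eef_rot: [0.999, -0.045, 0.001, 0.0]
ft_force: [0.4, 0.0, -2.2]
width: 0.0195
grip_force: 60.0
```

```bash
python3 - <<'E'
from h import *
t=cap('top');s=cap('scene')
w=read_state();print(w['ee_pos'],w['eef_rot'],w['ft_force'],w['torque'])
# predicted hook top/tip
yaw=-.09;u=np.array([np.cos(yaw),np.sin(yaw),0]);g=w['ee_pos']+[0,0,.019]
for n,c in (('top',t),('scene',s)):
    for p in (g+.18*u,g+.18*u-[0,0,.04],g+.12*u):
        P=c['view']@np.append(p,1);K=c['mtx'];print(n,p.round(3),(K[0,0]*P[0]/-P[2]+K[0,2]).round(1),(K[1,1]*-P[1]/-P[2]+K[1,2]).round(1))
cv2.imwrite('pics/e.png',np.hstack([cv2.resize(t['image'][120:260,270:410,::-1],(400,400)),cv2.resize(s['image'][90:190,230:330,::-1],(400,400))]))
E
```

```text
[ 0.43943285 -0.22929271  0.2937319 ] [ 9.98972478e-01 -4.52865685e-02  1.57886696e-03  7.89101843e-04] [-0.70578092  0.04890776 -1.71333481] [ 0.05342376 -0.03384864  0.01970974]
top [ 0.619 -0.245  0.313] 355.3 149.6
top [ 0.619 -0.245  0.273] 351.5 158.0
top [ 0.559 -0.24   0.313] 346.7 173.9
scene [ 0.619 -0.245  0.313] 277.5 110.2
scene [ 0.619 -0.245  0.273] 277.0 123.5
scene [ 0.559 -0.24   0.313] 293.5 114.1
```

View pics/e.png

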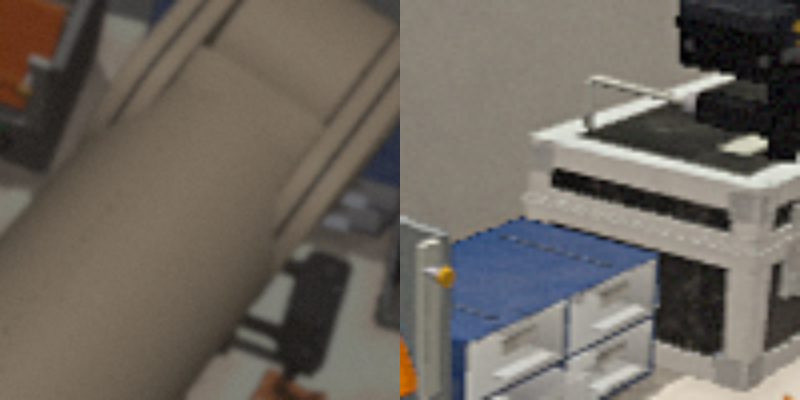

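The scene half shows the hook's bend at (277,110) and its tip at (277,122), which matches the prediction to within a pixel. Now I'll move above the eye.

Emit:
step_arm:
  delta_pos:
    - [0.12, 0.45, 0]
    - [0.24, 0.9, 0]
    - [0.24, 0.9, 0]
    - [0.24, 0.9, 0]
    - [0.24, 0.9, 0]
    - [0.24, 0.9, 0]
    - [0.24, 0.9, 0]
    - [0.24, 0.9, 0]
    - [0.24, 0.9, 0]
    - [0.24, 0.9, 0]
    - [0.24, 0.9, 0]
    - [0.08, 0.4, 0]
  turn: [0, 0, 0, 0, 0, 0, 0, 0, 0, 0, 0, 0]

```text
time: 6.7
ee_pos: [0.5032, 0.0202, 0.2903]
eef_rot: [0.999, -0.044, -0.001, -0.0]
ft_force: [-0.8, 0.1, -1.7]
width: 0.0194
grip_force: 60.0
```

Emit:
step_arm:
  delta_pos:
    - [0, 0, -0.5]
    - [0, 0, -0.5]
    - [0, 0, 0]
  turn: [0, 0, 0]

```text
time: 7.0
ee_pos: [0.5024, 0.0155, 0.2635]
eef_rot: [0.999, -0.046, -0.002, 0.0]
ft_force: [0.8, -0.1, -2.7]
width: 0.0194
grip_force: 60.0
```

```bash
python3 - <<'E'
from h import *
t=cap('top');s=cap('scene')
w=read_state();print(w['ee_pos'],w['eef_rot'],w['ft_force'],w['torque'])
yaw=-.09;u=np.array([np.cos(yaw),np.sin(yaw),0]);g=w['ee_pos']+[0,0,.019]
for n,c in (('top',t),('scene',s)):
    for p in (g+.18*u,g+.18*u-[0,0,.04],np.array([.683,.001,.2065]),np.array([.683,.016,.2065]),np.array([.683,-.014,.2065])):
        P=c['view']@np.append(p,1);K=c['mtx'];print(n,p.round(3),(K[0,0]*P[0]/-P[2]+K[0,2]).round(1),(K[1,1]*-P[1]/-P[2]+K[1,2]).round(1))
cv2.imwrite('pics/f.png',np.hstack([cv2.resize(t['image'][85:155,210:280,::-1],(400,400)),cv2.resize(s['image'][125:185,170:230,::-1],(400,400))]))
E
```

```text
[0.5033749  0.01590155 0.26568587] [ 9.98930600e-01 -4.62303134e-02 -6.20502002e-04  1.72912390e-04] [-0.5675439  -0.20563648 -2.2823613 ] [ 0.0835455  -0.04396454 -0.00352107]
top [ 0.683 -0.     0.285] 252.7 103.4
top [ 0.683 -0.     0.245] 252.9 112.8
top [0.683 0.001 0.206] 252.6 120.9
top [0.683 0.016 0.206] 246.8 119.4
top [ 0.683 -0.014  0.206] 258.5 122.5
scene [ 0.683 -0.     0.285] 203.6 133.6
scene [ 0.683 -0.     0.245] 204.1 147.9
scene [0.683 0.001 0.206] 204.1 161.4
scene [0.683 0.016 0.206] 200.2 162.9
scene [ 0.683 -0.014  0.206] 207.9 159.9
```

View pics/f.png

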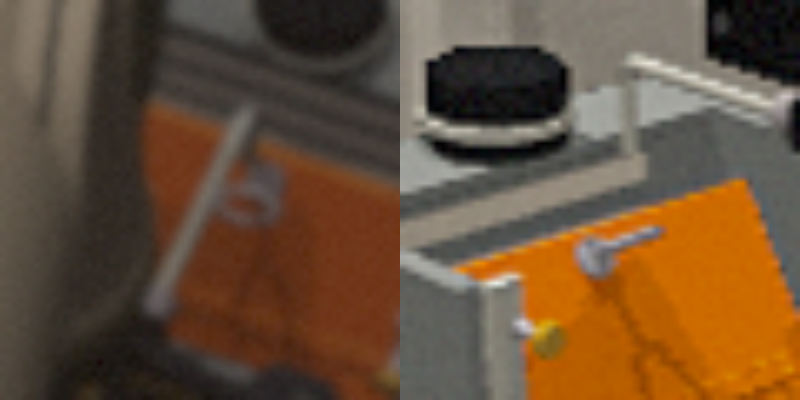

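```bash
python3 - <<'E'
from h import *
t=dict(np.load('top.npz'));s=dict(np.load('scene.npz'))
f=.547;yc=-.092;th=np.linspace(0,2*np.pi,60)
ex=np.array([np.cos(f)*np.cos(yc),np.cos(f)*np.sin(yc),-np.sin(f)]);ey=np.array([-np.sin(yc),np.cos(yc),0])
outs=[]
for c,(r0,c0) in ((t,(100,235)),(s,(140,185))):
    k=10;im=cv2.resize(c['image'][r0:r0+40,c0:c0+40,::-1],None,fx=k,fy=k,interpolation=cv2.INTER_CUBIC)
    im=cv2.normalize(im,None,0,255,cv2.NORM_MINMAX); im2=im.copy()
    K=c['mtx']
    def pr(p):
        P=c['view']@np.append(p,1);return (int((K[0,0]*P[0]/-P[2]+K[0,2]-c0+.5)*k),int((K[1,1]*-P[1]/-P[2]+K[1,2]-r0+.5)*k))
    e=np.array([.683,.001,.2065])
    for R in (.011,.015): cv2.polylines(im2,[np.array([pr(e+R*(np.cos(a)*ex+np.sin(a)*ey)) for a in th])],True,(255,255,0),1)
    cv2.line(im2,pr([.683,-.0003,.2847]),pr([.683,-.0003,.2447]),(0,255,0),1)
    outs.append(np.vstack([im[:300],im2[:300]]))
cv2.imwrite('pics/g.png',np.hstack(outs))
E
```

```text
(no output)
```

View pics/g.png

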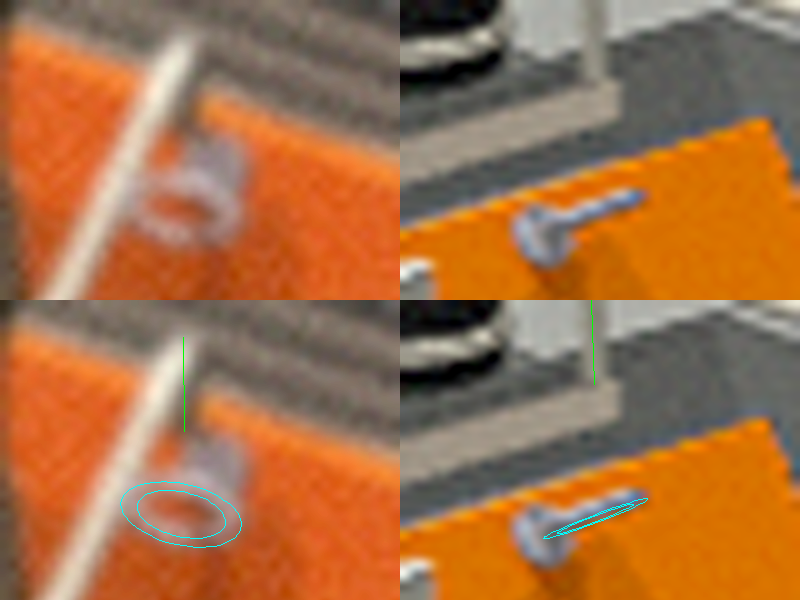

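The overlay shows the real ring within about 1 px of the prediction in both views (1 to 2 mm higher), and the prong is directly over it. Going down.

Emit:
step_arm:
  delta_pos:
    - [0.02, 0.02, -0.3]
    - [0, 0, -0.3]
    - [0, 0, -0.3]
    - [0, 0, -0.3]
    - [0, 0, -0.3]
    - [0, 0, 0]
  turn: [0, 0, 0, 0, 0, 0]

```text
time: 7.7
ee_pos: [0.5037, 0.0175, 0.2276]
eef_rot: [0.999, -0.045, -0.001, 0.0]
ft_force: [-0.2, 0.7, -1.8]
width: 0.0193
grip_force: 60.0
```

Emit:
step_arm:
  delta_pos:
    - [0, 0, -0.3]
    - [0, 0, -0.3]
    - [0, 0, -0.15]
    - [0, 0, 0]
  turn: [0, 0, 0, 0]

```text
time: 8.1
ee_pos: [0.504, 0.0175, 0.2094]
eef_rot: [0.999, -0.045, -0.001, 0.0]
ft_force: [0.7, -0.0, -1.4]
width: 0.0194
grip_force: 60.0
```

```bash
python3 - <<'E'
from h import *
t=cap('top');s=cap('scene')
w=read_state();print(w['ee_pos'],w['eef_rot'],w['ft_force'],w['torque'])
cv2.imwrite('pics/h.png',np.hstack([cv2.resize(t['image'][100:140,235:275,::-1],(400,400),interpolation=2),cv2.resize(s['image'][135:175,185:225,::-1],(400,400),interpolation=2)]))
E
```

```text
[0.5043557  0.0175505  0.21014737] [ 9.98969884e-01 -4.53780533e-02  3.97411506e-05  3.33078576e-05] [-0.20529572  0.05146643 -2.63804469] [-0.01004314 -0.01191886 -0.00975806]
```

View pics/h.png

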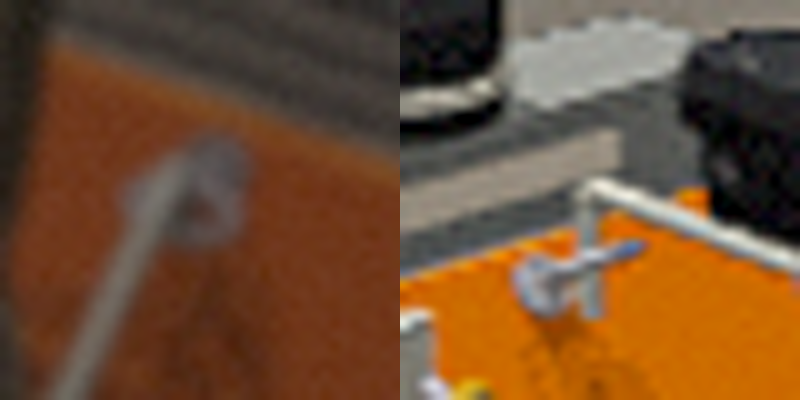

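The hook is through the eye: the scene half shows the prong coming out below the ring at about (593,310). Starting the pull.

Emit:
step_arm:
  delta_pos:
    - [-0.2, 0.018, 0]
    - [-0.2, 0.018, 0]
    - [-0.2, 0.018, 0]
    - [-0.2, 0.018, 0]
    - [-0.2, 0.018, 0]
  turn: [0, 0, 0, 0, 0]

```text
time: 8.7
ee_pos: [0.4791, 0.0199, 0.2104]
eef_rot: [0.999, -0.045, 0.0, 0.0]
ft_force: [2.9, -0.4, -1.5]
width: 0.0194
grip_force: 60.0
```

Emit:
step_arm:
  delta_pos:
    - [-0.15, 0.014, 0]
    - [-0.15, 0.014, 0]
    - [-0.15, 0.014, 0]
  turn: [0, 0, 0]

```text
time: 9.0
ee_pos: [0.4677, 0.0209, 0.2101]
eef_rot: [0.999, -0.045, 0.0, 0.0]
ft_force: [2.3, 1.2, -2.2]
width: 0.0195
grip_force: 60.0
```

Emit:
step_arm:
  delta_pos:
    - [-0.1, 0.009, 0]
    - [-0.1, 0.009, 0]
    - [-0.1, 0.009, 0]
  turn: [0, 0, 0]

```text
time: 9.3
ee_pos: [0.4618, 0.0214, 0.2105]
eef_rot: [0.999, -0.045, 0.002, -0.0]
ft_force: [13.4, 0.0, -4.9]
width: 0.019
grip_force: 60.0
```

Emit:
step_arm:
  delta_pos:
    - [-0.1, 0.009, 0]
    - [-0.1, 0.009, 0]
  turn: [0, 0]

```text
time: 9.5
ee_pos: [0.4562, 0.0219, 0.2103]
eef_rot: [0.999, -0.046, 0.001, -0.0]
ft_force: [6.7, -0.4, -4.7]
width: 0.0195
grip_force: 60.0
```

Emit:
step_arm:
  delta_pos:
    - [-0.06, 0.005, 0]
    - [-0.06, 0.005, 0]
  turn: [0, 0]

```text
time: 9.7
ee_pos: [0.453, 0.0221, 0.2101]
eef_rot: [0.999, -0.045, 0.001, -0.0]
ft_force: [6.4, -0.3, -4.3]
width: 0.0195
grip_force: 60.0
```

Emit:
step_arm:
  delta_pos:
    - [-0.05, 0.005, 0]
    - [-0.05, 0.005, 0]
  turn: [0, 0]

```text
time: 9.9
ee_pos: [0.4502, 0.0224, 0.2099]
eef_rot: [0.999, -0.045, 0.0, -0.0]
ft_force: [4.5, 0.0, -4.5]
width: 0.0195
grip_force: 60.0
```

Emit:
step_arm:
  delta_pos:
    - [-0.03, 0.003, 0]
    - [-0.03, 0.003, 0]
  turn: [0, 0]

```text
time: 10.1
ee_pos: [0.4482, 0.0226, 0.2098]
eef_rot: [0.999, -0.045, -0.0, 0.0]
ft_force: [2.8, 0.0, -4.1]
width: 0.0194
grip_force: 60.0
```

Emit:
step_arm:
  delta_pos:
    - [-0.03, 0.003, 0]
    - [-0.03, 0.003, 0]
  turn: [0, 0]

```text
time: 10.3
ee_pos: [0.4467, 0.0228, 0.21]
eef_rot: [0.999, -0.045, -0.0, 0.0]
ft_force: [0.4, -0.5, -2.8]
width: 0.0192
grip_force: 60.0
```

Emit:
step_arm:
  delta_pos:
    - [-0.03, 0.003, 0]
    - [0, 0, 0]
  turn: [0, 0]

```text
time: 10.5
ee_pos: [0.446, 0.0229, 0.2101]
eef_rot: [0.999, -0.045, -0.0, 0.0]
ft_force: [-0.3, -0.3, -1.9]
width: 0.0194
grip_force: 60.0
```

Emit:
step_arm:
  delta_pos:
    - [-0.04, 0.004, 0]
    - [-0.03, 0.003, 0]
  turn: [0, 0]

```text
time: 10.7
ee_pos: [0.4447, 0.0231, 0.2102]
eef_rot: [0.999, -0.045, 0.0, 0.0]
ft_force: [2.1, 0.3, -2.8]
width: 0.0194
grip_force: 60.0
```

Emit:
step_arm:
  delta_pos:
    - [-0.03, 0.003, 0]
    - [-0.03, 0.003, 0]
  turn: [0, 0]

```text
time: 10.9
ee_pos: [0.4431, 0.0232, 0.2101]
eef_rot: [0.999, -0.045, 0.0, 0.0]
ft_force: [3.4, 0.2, -2.6]
width: 0.0195
grip_force: 60.0
```

Emit:
step_arm:
  delta_pos:
    - [-0.03, 0.003, 0]
    - [-0.03, 0.003, 0]
  turn: [0, 0]

```text
time: 11.1
ee_pos: [0.4415, 0.0233, 0.21]
eef_rot: [0.999, -0.045, 0.0, 0.0]
ft_force: [4.3, 0.8, -3.4]
width: 0.0193
grip_force: 60.0
```

Emit:
step_arm:
  delta_pos:
    - [-0.03, 0.003, 0]
    - [0, 0, 0]
  turn: [0, 0]

```text
time: 11.3
ee_pos: [0.4413, 0.0234, 0.2103]
eef_rot: [0.999, -0.045, 0.001, 0.0]
ft_force: [5.4, -0.2, -4.5]
width: 0.0196
grip_force: 60.0
```

Emit:
step_arm:
  delta_pos:
    - [-0.03, 0.003, 0]
    - [0, 0, 0]
  turn: [0, 0]

```text
time: 11.5
ee_pos: [0.4411, 0.0234, 0.2105]
eef_rot: [0.999, -0.045, 0.001, -0.0]
ft_force: [7.8, 0.1, -4.9]
width: 0.0196
grip_force: 60.0
```

Emit:
step_arm:
  delta_pos:
    - [0, 0, 0]
  turn: [0]

```text
time: 11.6
ee_pos: [0.4411, 0.0234, 0.2105]
eef_rot: [0.999, -0.045, 0.001, -0.0]
ft_force: [7.8, -1.0, -4.3]
width: 0.0194
grip_force: 60.0
```

Emit:
step_arm:
  delta_pos:
    - [-0.04, 0.004, 0]
    - [0, 0, 0]
  turn: [0, 0]

```text
time: 11.8
ee_pos: [0.4409, 0.0234, 0.2108]
eef_rot: [0.999, -0.046, 0.002, -0.0]
ft_force: [12.0, -1.2, -6.2]
width: 0.0191
grip_force: 60.0
```

Emit:
step_arm:
  delta_pos:
    - [0, 0, 0]
  turn: [0]

```text
time: 11.9
ee_pos: [0.4409, 0.0234, 0.2108]
eef_rot: [0.999, -0.046, 0.002, -0.0]
ft_force: [12.4, -1.1, -6.0]
width: 0.0195
grip_force: 60.0
```

Emit:
step_arm:
  delta_pos:
    - [-0.025, 0.002, 0]
    - [0, 0, 0]
  turn: [0, 0]

```text
time: 12.1
ee_pos: [0.4408, 0.0235, 0.211]
eef_rot: [0.999, -0.046, 0.003, -0.0]
ft_force: [15.6, -1.1, -6.4]
width: 0.0194
grip_force: 60.0
```

Emit:
step_arm:
  delta_pos:
    - [0, 0, 0]
    - [0, 0, 0]
    - [0, 0, 0]
  turn: [0, 0, 0]

```text
time: 12.4
ee_pos: [0.4408, 0.0234, 0.2109]
eef_rot: [0.999, -0.046, 0.003, -0.0]
ft_force: [16.0, -0.7, -7.3]
width: 0.0196
grip_force: 60.0
```

About 15.7 N held against the stop. I'll relax, centre the prong in the ring and check before lifting.

Emit:
step_arm:
  delta_pos:
    - [0.1, -0.009, 0]
    - [0.1, -0.009, 0]
    - [0.1, -0.009, 0]
    - [0.08, -0.007, 0]
    - [0, 0, 0]
  turn: [0, 0, 0, 0, 0]

```text
time: 12.9
ee_pos: [0.448, 0.0228, 0.21]
eef_rot: [0.999, -0.045, -0.0, -0.0]
ft_force: [-0.1, -0.1, -2.2]
width: 0.0191
grip_force: 60.0
```

```bash
python3 - <<'E'
from h import *
t=cap('top');s=cap('scene')
w=read_state();print(w['ee_pos'],w['eef_rot'],w['ft_force'],w['torque'])
cv2.imwrite('pics/i.png',np.hstack([cv2.resize(t['image'][105:145,235:275,::-1],(400,400),interpolation=2),cv2.resize(s['image'][125:185,180:240,::-1],(400,400),interpolation=2)]))
E
```

```text
[0.44779891 0.02281702 0.2099898 ] [ 9.98971170e-01 -4.53494394e-02 -1.74075142e-04  1.86384732e-05] [ 0.51229235  0.0839623  -2.11007027] [ 0.05424705  0.01219541 -0.01786252]
```

View pics/i.png

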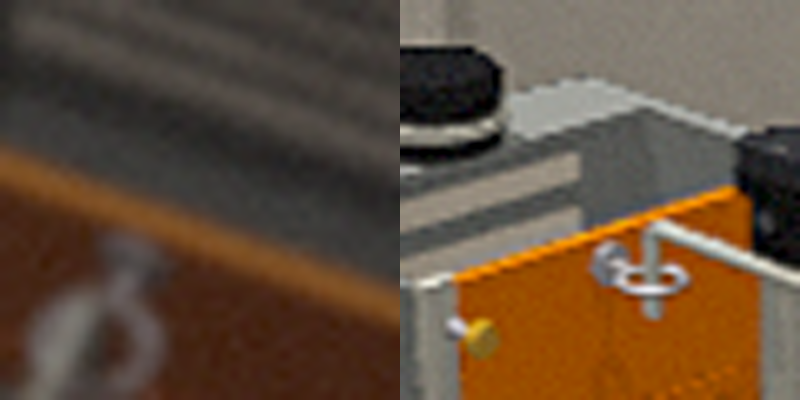

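The flap is shut and the prong hangs free in the middle of the ring at about (652,280). Lifting out.

Emit:
step_arm:
  delta_pos:
    - [0, 0, 0.15]
    - [0, 0, 0.15]
    - [0, 0, 0.2]
    - [0, 0, 0.2]
    - [0, 0, 0.2]
    - [0, 0, 0.2]
    - [0, 0, 0.2]
    - [0, 0, 0.4]
    - [0, 0, 0.6]
    - [0, 0, 0.6]
    - [0, 0, 0.42]
  turn: [0, 0, 0, 0, 0, 0, 0, 0, 0, 0, 0]

```text
time: 14.1
ee_pos: [0.4482, 0.0229, 0.2946]
eef_rot: [0.999, -0.045, 0.001, 0.0]
ft_force: [1.3, -0.6, -3.0]
width: 0.0192
grip_force: 60.0
```

Emit:
step_arm:
  delta_pos:
    - [-0.03, -0.5, 0]
    - [-0.03, -0.9, 0]
    - [-0.03, -0.95, 0]
    - [-0.03, -0.95, 0]
    - [-0.03, -0.95, 0]
    - [-0.03, -0.95, 0]
    - [-0.03, -0.95, 0]
    - [-0.03, -0.95, 0]
    - [-0.03, -0.95, 0]
    - [-0.03, -0.95, 0]
    - [-0.03, -0.7, 0]
    - [-0.046, -0.38, 0]
  turn: [0, 0, 0, 0, 0, 0, 0, 0, 0, 0, 0, 0]

```text
time: 15.3
ee_pos: [0.4377, -0.2312, 0.2924]
eef_rot: [0.999, -0.046, -0.001, -0.0]
ft_force: [-0.7, -0.2, -1.5]
width: 0.019
grip_force: 60.0
```

Emit:
step_arm:
  delta_pos:
    - [0, 0, -0.5]
    - [0, 0, -0.8]
    - [0, 0, -0.8]
    - [0, 0, -0.8]
    - [0, 0, -0.8]
    - [0, 0, -0.8]
    - [0, 0, -0.8]
    - [0, 0, -0.6]
    - [0, 0, -0.4]
    - [0, 0, 0]
  turn: [0, 0, 0, 0, 0, 0, 0, 0, 0, 0]

```text
time: 16.3
ee_pos: [0.4377, -0.228, 0.134]
eef_rot: [0.999, -0.045, -0.001, -0.001]
ft_force: [-0.7, -0.3, -1.7]
width: 0.0191
grip_force: 60.0
```

```bash
python3 - <<'E'
from h import *
s=cap('scene')
w=read_state();print(w['ee_pos'],w['eef_rot'],w['ft_force'],w['torque'])
yaw=-.09;u=np.array([np.cos(yaw),np.sin(yaw),0]);g=w['ee_pos']+[0,0,.019];c=s
for p in (g+.18*u,g+.18*u-[0,0,.04],g-.091*u):
    P=c['view']@np.append(p,1);K=c['mtx'];print(p.round(3),(K[0,0]*P[0]/-P[2]+K[0,2]).round(1),(K[1,1]*-P[1]/-P[2]+K[1,2]).round(1))
cv2.imwrite('pics/j.png',cv2.resize(s['image'][150:250,260:360,::-1],(600,600),interpolation=2))
E
```

```text
[ 0.43832114 -0.22844899  0.13511737] [ 9.98989637e-01 -4.49380157e-02 -4.38751628e-04 -2.94417473e-04] [ 0.33957154 -0.57345448 -1.63257103] [ 0.00744881 -0.03169628 -0.05971377]
[ 0.618 -0.245  0.154] 275.6 160.9
[ 0.618 -0.245  0.114] 275.0 172.8
[ 0.348 -0.22   0.154] 351.0 186.6
```

View pics/j.png

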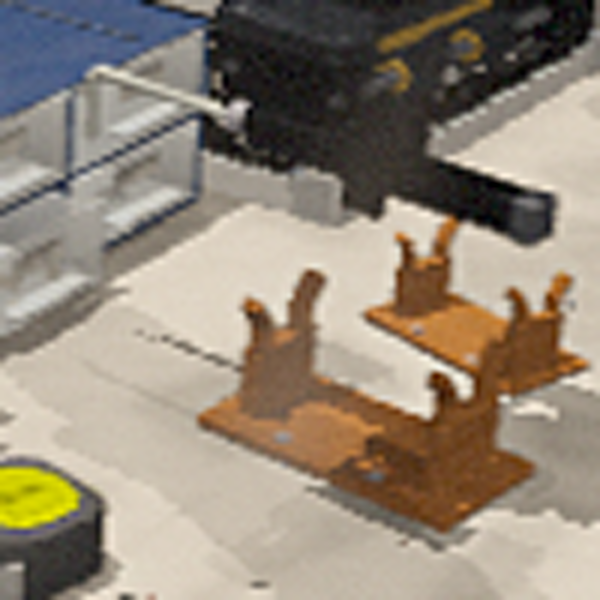

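The hook bend at (275,162) matches the expected spot within a pixel, and the pole is level above the larger rest. Lowering.

Emit:
step_arm:
  delta_pos:
    - [0, -0.02, -0.6]
    - [0, 0, -0.7]
    - [0, 0, -0.7]
    - [0, 0, -0.6]
    - [0, 0, -0.4]
    - [0, 0, -0.2]
    - [0, 0, 0]
  turn: [0, 0, 0, 0, 0, 0, 0]

```text
time: 17.05
ee_pos: [0.4386, -0.2297, 0.0556]
eef_rot: [0.999, -0.045, -0.0, -0.0]
ft_force: [0.7, -0.7, -2.7]
width: 0.0193
grip_force: 60.0
```

Emit:
step_arm:
  delta_pos:
    - [0, 0.02, -0.2]
    - [0, 0, -0.2]
    - [0, 0, -0.2]
    - [0, 0, -0.1]
    - [0, 0, 0]
  turn: [0, 0, 0, 0, 0]

```text
time: 17.55
ee_pos: [0.4383, -0.2291, 0.0376]
eef_rot: [0.999, -0.045, -0.0, -0.0]
ft_force: [0.2, -0.3, -2.3]
width: 0.0196
grip_force: 60.0
```

Emit:
step_arm:
  delta_pos:
    - [0, 0, -0.05]
    - [0, 0, 0]
    - [0, 0, 0]
  turn: [0, 0, 0]

```text
time: 17.85
ee_pos: [0.4386, -0.2293, 0.0369]
eef_rot: [0.999, -0.045, 0.0, 0.0]
ft_force: [0.7, 0.2, -2.4]
width: 0.0193
grip_force: 60.0
```

Emit:
step_arm:
  delta_pos:
    - [0, 0, -0.03]
    - [0, 0, 0]
  turn: [0, 0]

```text
time: 18.05
ee_pos: [0.4387, -0.2293, 0.0363]
eef_rot: [0.999, -0.045, 0.0, 0.0]
ft_force: [-0.3, 1.5, 1.0]
width: 0.0194
grip_force: 60.0
```

Emit:
step_arm:
  delta_pos:
    - [0, 0, 0]
    - [0, 0, 0]
    - [0, 0, 0]
    - [0, 0, 0]
    - [0, 0, 0]
    - [0, 0, 0]
    - [0, 0, 0]
    - [0, 0, 0]
    - [0, 0, 0]
    - [0, 0, 0]
    - [0, 0, 0]
    - [0, 0, 0]
  turn: [0, 0, 0, 0, 0, 0, 0, 0, 0, 0, 0, 0]
  grip: 0

```text
time: 19.25
ee_pos: [0.4385, -0.2292, 0.0361]
eef_rot: [0.999, -0.045, -0.0, 0.0]
ft_force: [0.7, 0.7, 0.3]
width: 0.0869
grip_force: 0.0
```

Emit:
step_arm:
  delta_pos:
    - [0, 0, 0.3]
    - [0, 0, 0.5]
    - [0, 0, 0.8]
    - [0, 0, 0.8]
    - [0, 0, 0.8]
    - [0, 0, 0.8]
    - [0, 0, 0.8]
    - [0, 0, 0.8]
    - [0, 0, 0.8]
    - [0, 0, 0.6]
    - [0, 0, 0.4]
  turn: [0, 0, 0, 0, 0, 0, 0, 0, 0, 0, 0]

```text
time: 20.35
ee_pos: [0.439, -0.2293, 0.2234]
eef_rot: [0.999, -0.045, 0.001, 0.001]
ft_force: [-0.4, -0.2, 0.0]
width: 0.0869
grip_force: 0.0
```

```bash
python3 - <<'E'
from h import *
s=cap('scene');w=read_state();print(w['ee_pos'],w['ft_force'],w['width'])
cv2.imwrite('pics/k.png',np.hstack([cv2.resize(s['image'][120:270,130:380,::-1],(800,480),interpolation=2)]))
E
```

```text
[ 0.43936099 -0.22948009  0.22434921] [ 0.43240034 -0.02394921  1.50134575] 0.08700212342133376
```

View pics/k.png

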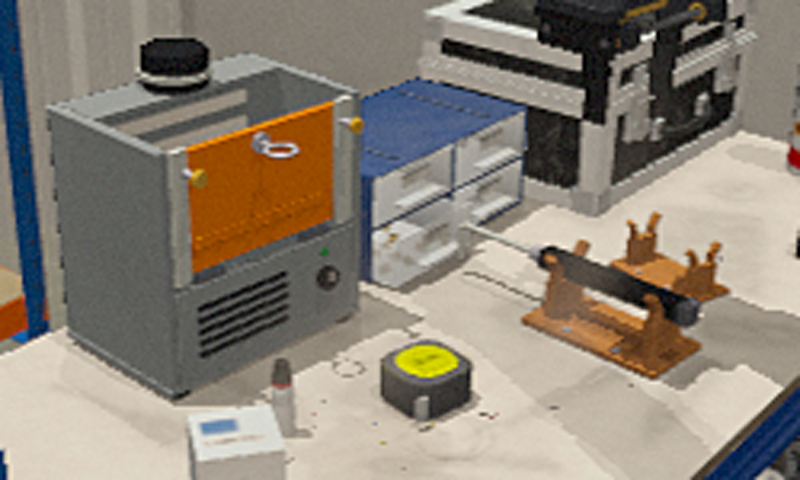

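The flap is shut with the eye intact (275,147), and a green light has come on. The pole lies in its rest at (620,285), and the tape measure, connector and carton haven't moved. Handing in.

```bash
python3 -c "
from bench import *
print(close_job())"
```

```text
the job is handed in; nothing more can be done
None
```

The flap is shut against its stop screws after a final pull of about 16 N with the eye intact, the pole is back in its rest as it lay, and the job was handed in at about 20 s with the tape measure, connector and carton unmoved.

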